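# Lever up the heavy tank cover and hold it

## Robot

A 6-joint arm with a two-finger parallel gripper is mounted at the origin on the work surface. World frame = base frame: x ahead of the robot, y to its left, z up, the work surface at z = 0. Lengths are in m, angles in degrees, forces in N, time in s.
With the tool pointing down it reaches from about 0.25 to 0.8 m from the base axis. Payload 8.5 kg.
Tool frame: the origin (TCP) lies between the finger pads; the fingertips stand 19 mm ahead of it and the grasp point (between the pads) is the TCP; z points along the fingers, y is the line along which they close (so a half turn about z gives the same grasp; the last joint's range is limited). The gripper opens to 85 mm and grips with 20 to 120 N. Pads are 22 mm wide; open, the fingers measure 114 mm over their backs; the gripper's body (76 mm by 85 mm) begins 54 mm behind the grasp point. The pads swing forward as they close: fully open they stand 13 mm farther back than shut.
Start: joints at [-64.916, 13.648, -0.773, 75.585, 0, 90], TCP at [0.223, -0.475, 0.25] pointing down, gripper open.
Joint ranges: [-152.45, 152.45], [-59.26, 108.67], [-65.41, 83.53], [-104.44, 129.93], [-82.83, 76.93], [-180, 180]. Speed limits (degrees/s): [127.2, 127.2, 159.86, 180, 180, 180].

## Interface

Orientations are given as [roll, pitch, yaw] about the fixed x, y, z axes, in that order (R = Rz(yaw) Ry(pitch) Rx(roll)).
In Python, from rig import status, read_camera, camera_model, arm, find_in, regions_of, spot_point gives the robot as it stands.
- The arm moves only by the tool move_arm, never from a script. Its argument "increments" is a list of rows, each a list of 5 numbers: the shift along the tool's x, y, z in m, then the turn about the tool's z in degrees, then the finger opening in m, from 0 to 0.0854. A call has 1 to 12 rows; each row shifts and turns the commanded pose from where the row before left it, along the tool's axes as they then stand; what a row does not reach is not made up. A row lasts 1/8 s, in which the tool goes at most 62.5 mm and 10.7 degrees, less where a joint would pass 70% of its speed; a pose out of reach is approached as far as the arm can. A call is refused whole if a number of a shift passes 0.0625 or a number of a turn 10.7, either way. A call with a gripper value outside its range is refused whole. The fingers move at their own pace and stop on an object; "squeeze" is the grip in N (left out, the last holds). Time passes only in rows, so rows that do not move let the fingers close. It gives the time, the measured TCP pose, the force, the opening and the grip force at its end, in the units of the state.
- status.get_state(): the state, without advancing time (a new reading comes with each control period).
- read_camera(name): name is "side" or "top"; returns the picture (420x560x3 uint8, red, green, blue); there is no depth.
- camera_model(name): a dict with "fx", "fy", "cx", "cy" (pixels), "world_from_camera" (4x4, takes a point from camera to world coordinates). Camera axes: x right, y down, z forward; pixel columns grow to the right and rows downward; lengths in m; the calibration is good to about 2 mm. A picture is of the moment at which its call begins. camera_model takes no time and is no camera call.
- arm.finish_job(): hands the job in; it is judged then, once.
Trained networks look in the newest picture that a camera, given by its name, has taken for a name from the list of things; names that differ only in an ending like _2 or _b are one class to them, and where a whole thing is asked for, a point or a joint stands for the part that bears it (a point fixed in the world has none). Each returns a list of dicts, best first, with "p" (0 to 1); they miss things now and then, are a little off and sometimes report something else, mostly with a low value. They report only what shows in the picture. A call takes as long as a camera call. They do not tell look-alikes from the thing itself.
- find_in(camera, label): "xyz" ([x, y, z] in m, in the coordinates of the camera as it stood for that picture, good to about 4 mm: the middle of the surface that is visible of it).
- regions_of(camera, label): "region" (420x560 bool, what is visible of it).
- spot_point(camera, label): "xyz" ([x, y, z] in m, in the coordinates of the camera as it stood for that picture, good to about 4 mm: a listed point, or the origin of a listed thing).
The state is a dict: "time_s": time; "q": joint angles; "dq": joint speeds; "effort": joint torques, N m; "eef_pos": TCP position; "tool_rot": TCP orientation; "wrist_force": force on the tool from outside, world axes, zero at the start; "moment": the same for the moment, N m; "opening": opening from 0.0 (shut) to 1.0 (fully open); "finger_force": force on a finger pad.
Only numpy, scipy, OpenCV 4.12 (cv2) and the standard library are available. Lean on these libraries where they do the work, as an engineer would, in place of code of your own. Each camera call takes 0.05 s, during which the arm holds its last target. There are 200 camera calls.

## Task

A pry bar lies over a piece of rail with its toe under the front edge of the coolant tank's heavy hinged cover. With the fingertips press the bar's raised free end down, without gripping or lifting the bar, until the cover's front edge has come up at least 20 mm, and finish while still holding the bar down there, the cover standing still, so that a workmate can slip the packer in. Touch only the bar, and leave the rail and the other things on the bench where they are.

Things in the scene. Friction and masses are not known exactly. Their poses are not given: they have to be found in the camera images.
- tank: Low grey steel coolant tank, fixed, 300 x 310 mm, 80 mm high, closed by a bare steel tread-plate cover 335 x 330 x 10 mm (about 8 kg) that overhangs its front wall by 35 mm. Origin on the bench (z = 0) straight below the middle of the closed cover's front edge; the tank lies to its +x, the pry bar to its -x, z up.
- cover: The tank's heavy cover, hinged along its back edge, 340 mm behind the front edge. Origin: middle of its lower front edge, 80 mm above the bench when closed, rising as the cover is raised; x points back to the hinge. Not sprung or latched: let go, it falls shut.
- bar: Loose bare steel pry bar, flat, straight, 450 x 25 x 10 mm (toe 6 mm thick), 0.8 kg. Origin: middle of its underside where it rests on the rail at the start, 90 mm above the bench, 105 mm from the toe, 345 mm from the free end. Frame level at the start: -x points, seen from above, to the free end, y across the bar; the bar slopes up to the free end at 0.20 rad at the start.
- bar_end (a point): Middle of the tip of the bar's free end, on its upper face, which is bare and flat from here to the rail; 166 mm above the bench at the start. The cover's weight keeps this end up. 8 to 18 N straight down near it rocks the bar on the rail and raises the cover: this end sinks some 90 mm for 25 mm at the cover's edge, then 33 mm for each 10 mm more.
- bar_toe (a point): Middle of the tip of the bar's toe, on its upper face, 20 mm in under the cover's front edge.
- rail: Loose offcut of light steel rail, the bar's fulcrum: 120 mm long (its y), foot 80 mm wide, rounded head 40 mm wide, 91 mm high, 1.9 kg. Origin under its middle, on the bench.
- packer: Bystander: loose timber packer 140 x 45 x 18 mm lying flat. Origin: centre of its underside.
- can: Bystander: upright metal can, 60 mm across and 150 mm high. Origin: centre of its underside.
- disc: Bystander: abrasive flap disc lying flat, 115 mm across, 20 mm high. Origin: centre of its underside.
Things that resemble listed ones, but are neither listed nor needed, are in the scene too. There is more than one size of the rail; the job needs the middle-sized.

How it is judged:
By the outcome, as a careful person would: the job done as asked, in the order asked, and still so for the second after the job is handed in, while the arm keeps its last pose, push and grip.
It also fails if it takes over 42 s, if anything falls off the work surface, if the arm or the gripper's body presses on something with over 40 N, if the wrist force passes 120 N, or if a joint passes its speed limit or range.

## Working session

There is one attempt and no reset: what is moved stays moved. The work goes in short steps, Python scripts to look and compute and a tool call to move; the robot and the scene stay as the last step left them, time stands still between calls to the robot, and variables do not carry over. Pictures are saved under pics/ and viewed, at most 10 in all, crops included, and the job is handed in when it is done.

Besides the shell and the picture viewer there is one more tool, called after ">>>" as name(argument=value, ...), one argument or row to a line, values as JSON. move_arm: Moves the arm, as the interface text tells. Its arguments: {"type":"object","properties":{"increments":{"type":"array","items":{"type":"array","items":{"type":"number"}}},"squeeze":{"type":"number"}},"required":["increments"]}

```bash
mkdir -p pics
cat > h.py <<'E'
import numpy as np, cv2
from rig import *
def W(cam,p):
    T=np.array(camera_model(cam)["world_from_camera"]); return (T[:3,:3]@np.array(p)+T[:3,3]).round(4)
def shot(cam,n):
    im=read_camera(cam); cv2.imwrite(f"pics/{n}.png",im[:,:,::-1]); return im
def ray(cam,u,v,z):
    m=camera_model(cam);T=np.array(m["world_from_camera"])
    d=T[:3,:3]@np.array([(u-m["cx"])/m["fx"],(v-m["cy"])/m["fy"],1]);o=T[:3,3]
    return (o+d*(z-o[2])/d[2]).round(4)
E
python3 - <<'E'
from h import *
for c in("top","side"):
    shot(c,c+"0")
    for l in("bar_end","bar_toe","bar","rail","cover","tank"):
        print(c,l,[(W(c,r["xyz"]).tolist(),round(r["p"],2)) for r in spot_point(c,l)])
s=status.get_state();print(s["time_s"],s["eef_pos"],s["tool_rot"],s["wrist_force"])
E
```

```text
top bar_end [([0.4951, -0.0951, 0.167], 0.96), ([0.6927, -0.0021, -0.0012], 0.51)]
top bar_toe [([0.7353, 0.2723, 0.0779], 0.92)]
top bar [([0.6777, 0.1871, 0.0893], 0.71)]
top rail [([0.6823, 0.1758, -0.0003], 0.83), ([0.8275, 0.0214, 0.002], 0.82), ([0.3258, 0.4164, -0.0037], 0.72)]
top cover [([0.6945, 0.2697, 0.0793], 0.64)]
top tank [([0.6897, 0.2707, -0.002], 0.7)]
side bar_end [([0.497, -0.0946, 0.1671], 0.92)]
side bar_toe [([0.7335, 0.2742, 0.0755], 0.68), ([0.6933, -0.0024, -0.0013], 0.23)]
side bar [([0.6785, 0.1868, 0.0877], 0.89)]
side rail [([0.828, 0.0236, -0.0041], 0.95), ([0.3278, 0.4194, -0.0012], 0.9), ([0.6812, 0.1771, 0.0023], 0.76), ([0.6926, -0.0059, -0.002], 0.28)]
side cover [([0.6914, 0.2734, 0.0771], 0.55)]
side tank [([0.6953, 0.2738, 0.0036], 0.9), ([0.519, 0.2269, -0.0044], 0.48), ([0.6769, 0.1789, 0.0028], 0.42)]
0.7 [ 0.22254987 -0.47543914  0.25028465] [-1.79996890e+02 -5.51259022e-04  2.50817271e+01] [-0.48789118 -0.29669699 -0.63576464]
```

View pics/top0.png

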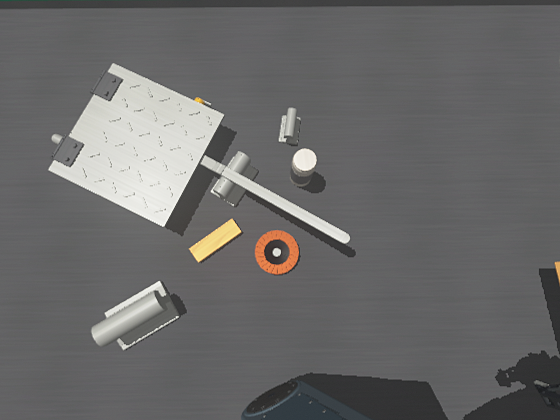

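View pics/side0.png

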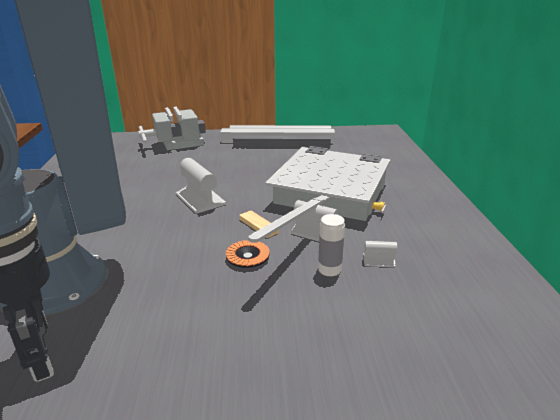

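The top view shows the bar running from its free end (347,238) to its toe (203,158), over the rail at (233,178). The can is at (304,160), the disc at (277,252) and the packer at (215,241). The two other rails, at (130,320) and (290,125), are look-alikes. Next I check the clearances to the bystanders.

Run:
```python
from h import *
e=np.array([.496,-.095]);t=np.array([.7345,.273]);d=(t-e)/np.linalg.norm(t-e);n=np.array([-d[1],d[0]])
print("az",np.degrees(np.arctan2(d[1],d[0])),np.linalg.norm(t-e),d, "toe pix end pix",ray("top",347,238,.166),ray("top",203,159,.08))
for c in("top","side"):
  for l in("can","disc","packer"):
    r=spot_point(c,l)
    if r:
      p=W(c,r[0]["xyz"]);print(c,l,p,round(r[0]["p"],2),"along",(p[:2]-e)@d,"off",(p[:2]-e)@n)
s=status.get_state();print(s["time_s"])
```

```text
az 57.052815244666455 0.438527365166645 [0.54386572 0.83917226] toe pix end pix [ 0.5009 -0.0936  0.166 ] [0.7195 0.2515 0.08  ]
top can [ 6.949e-01 -2.200e-03  1.000e-04] 0.94 along 0.1860500768726159 off -0.11644062390632277
top disc [ 0.6833  0.1754 -0.0017] 0.63 along 0.3287782278882659 off -0.01011567430532934
top packer [ 0.5186  0.2301 -0.005 ] 0.97 along 0.2851062668631602 off 0.15784545161439553
side can [ 0.6924 -0.0039 -0.0023] 0.94 along 0.1832638197378173 off -0.11526726497624906
side disc [0.4867 0.0601 0.0005] 0.59 along 0.125097666320443 off 0.09215787476487892
side packer [ 0.5187  0.225  -0.0032] 0.65 along 0.2808808749100358 off 0.15498781923032795
1.0
```

>>> move_arm(
  increments=[
    [0, 0, 0, -10.66, 0],
    [0, 0, 0, -10.66, 0],
    [0, 0, 0, -10.66, 0],
    [0.05, 0.0025, 0, 0, 0],
    [0.055, 0.0025, 0, 0, 0],
    [0.055, 0.0025, 0, 0, 0],
    [0.055, 0.0025, 0, 0, 0],
    [0.055, 0.0025, 0, 0, 0],
    [0.055, 0.0025, 0, 0, 0],
    [0.055, 0.0025, 0, 0, 0],
    [0.055, 0.0025, 0, 0, 0],
    [0.055, 0.0052, 0, 0, 0],
  ],
  squeeze=20,
)

```text
time_s: 2.5
eef_pos: [0.511, -0.0762, 0.2505]
tool_rot: [180.0, -0.0, 57.1]
wrist_force: [0.9, 0.1, -0.4]
opening: 0.001
finger_force: 0.0
```

>>> move_arm(
  increments=[
    [0, 0, 0, 0, 0],
    [0, 0, 0, 0, 0],
  ],
)

```text
time_s: 2.75
eef_pos: [0.5098, -0.0778, 0.2501]
tool_rot: [-180.0, 0.0, 57.1]
wrist_force: [0.7, -0.3, 0.7]
opening: 0.003
finger_force: 0.0
```

>>> move_arm(
  increments=[
    [0, 0, 0.02, 0, 0],
    [0, 0, 0.02, 0, 0],
    [0, 0, 0.015, 0, 0],
    [0, 0, 0, 0, 0],
  ],
)

```text
time_s: 3.25
eef_pos: [0.5091, -0.0786, 0.1946]
tool_rot: [-179.9, 0.0, 57.0]
wrist_force: [0.4, 1.1, 0.6]
opening: -0.003
finger_force: 0.0
```

Run:
```python
from h import *
a=shot("top","t1")[170:310,260:440];b=shot("side","s1")[150:290,190:370]
o=np.hstack([cv2.resize(x,(400,311),interpolation=cv2.INTER_CUBIC) for x in(a,b)])
cv2.imwrite("pics/c1.png",o[:,:,::-1])
s=status.get_state();print(s["time_s"],s["eef_pos"],s["wrist_force"])
p=s["eef_pos"]-np.array([0,0,.019])
for c in("top","side"):
    m=camera_model(c);q=np.linalg.inv(m["world_from_camera"])@np.r_[p,1];print(c,m["fx"]*q[0]/q[2]+m["cx"],m["fy"]*q[1]/q[2]+m["cy"])
    print([(W(c,r["xyz"]),round(r["p"],2)) for r in spot_point(c,"bar_end")])
```

```text
3.35 [ 0.51012931 -0.07836665  0.19583407] [-0.32247746  0.13990286  0.71810781]
top 341.0208042967206 233.46672286105164
[]
side 255.70105855919743 228.89521416424748
[(array([ 0.4981, -0.0956,  0.1689]), 0.73), (array([ 0.5173,  0.2274, -0.0028]), 0.22)]
```

View pics/c1.png

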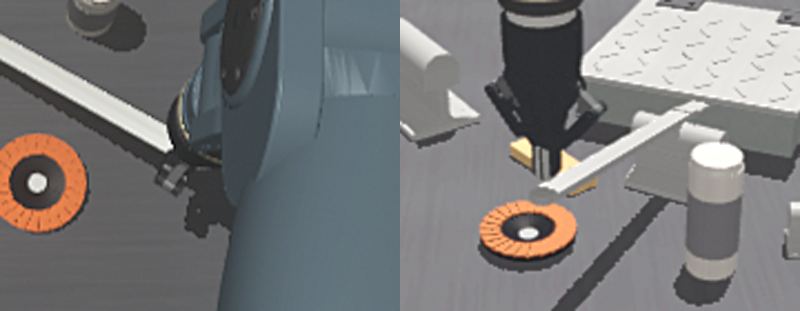

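The side crop shows the shut fingertips at about (545,170), just above the bar's end and in line with it, about 21 mm in from the tip. I now press down, following the bar end's arc.

>>> move_arm(
  increments=[
    [0, 0, 0.006, 0, 0],
    [0, 0, 0.005, 0, 0],
    [0, 0, 0.004, 0, 0],
    [0, 0, 0.004, 0, 0],
    [-0.001, 0, 0.006, 0, 0],
    [-0.001, 0, 0.006, 0, 0],
    [0, 0, 0, 0, 0],
  ],
)

```text
time_s: 4.32
eef_pos: [0.509, -0.0801, 0.1644]
tool_rot: [180.0, 0.0, 57.0]
wrist_force: [-2.0, -2.8, 6.8]
opening: -0.003
finger_force: 3.2
```

>>> move_arm(
  increments=[
    [-0.0015, 0, 0.006, 0, 0],
    [-0.0015, 0, 0.006, 0, 0],
    [-0.001, 0, 0.006, 0, 0],
    [-0.001, 0, 0.006, 0, 0],
    [-0.001, 0, 0.006, 0, 0],
    [0, 0, 0, 0, 0],
  ],
)

```text
time_s: 5.08
eef_pos: [0.5066, -0.084, 0.1346]
tool_rot: [180.0, -0.1, 57.1]
wrist_force: [2.9, 4.4, 6.4]
opening: -0.001
finger_force: 3.1
```

Run:
```python
from h import *
for c in("top","side"):
    a=shot(c,c+"2")
    for l in("bar_end","bar_toe","cover","rail","bar"): print(c,l,[(W(c,r["xyz"]),round(r["p"],2)) for r in spot_point(c,l)])
cv2.imwrite("pics/c2.png",cv2.resize(a[120:300,200:420],(733,600))[:,:,::-1])
s=status.get_state();print(s["time_s"],s["eef_pos"],s["wrist_force"])
```

```text
top bar_end []
top bar_toe [(array([0.735 , 0.2761, 0.0945]), 0.85)]
top cover [(array([0.6931, 0.2685, 0.0926]), 0.66), (array([ 0.5174,  0.2299, -0.0021]), 0.34)]
top rail [(array([0.8267, 0.0211, 0.005 ]), 0.83), (array([ 0.3253,  0.4149, -0.001 ]), 0.82), (array([0.6831, 0.1765, 0.0021]), 0.75)]
top bar [(array([0.6783, 0.1878, 0.0908]), 0.56)]
side bar_end [(array([ 0.4927, -0.1009,  0.1178]), 0.64)]
side bar_toe [(array([0.7344, 0.2755, 0.0952]), 0.66)]
side cover [(array([0.6928, 0.2723, 0.0889]), 0.66), (array([0.7368, 0.2769, 0.091 ]), 0.42)]
side rail [(array([ 6.793e-01,  1.781e-01, -2.000e-04]), 0.88), (array([ 0.3255,  0.4162, -0.0017]), 0.72), (array([ 0.8285,  0.0247, -0.0031]), 0.71)]
side bar [(array([0.6778, 0.1888, 0.0928]), 0.69)]
5.675 [ 0.50672808 -0.08402449  0.13498214] [2.05769849 4.48872049 5.93282315]
```

View pics/c2.png

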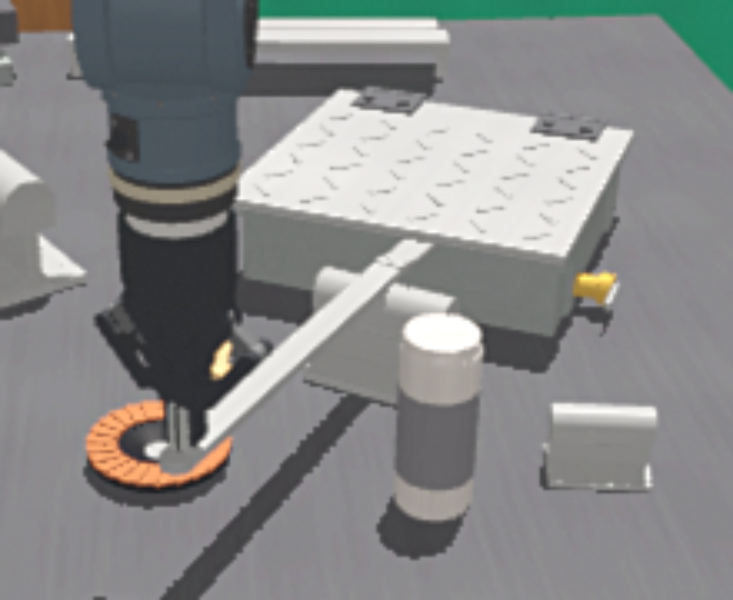

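The fingertips sit on the bar's end at (180,445) in the crop, and the cover is up about 12 mm with the rail unmoved. I pushed slightly too far outward, so I carry on straight down with a slight inward shift.

>>> move_arm(
  increments=[
    [0.0005, 0, 0.005, 0, 0],
    [0.0005, 0, 0.006, 0, 0],
    [0, 0, 0.006, 0, 0],
    [0, 0, 0.006, 0, 0],
    [0, 0, 0.006, 0, 0],
    [0, 0, 0, 0, 0],
  ],
)

```text
time_s: 6.42
eef_pos: [0.5066, -0.0844, 0.1058]
tool_rot: [179.9, 0.0, 57.0]
wrist_force: [-1.3, -2.5, 9.1]
opening: 0.002
finger_force: 4.9
```

>>> move_arm(
  increments=[
    [0, 0, 0.005, 0, 0],
    [0, 0, 0.005, 0, 0],
    [0, 0, 0.005, 0, 0],
    [0, 0, 0.004, 0, 0],
    [0, 0, 0, 0, 0],
    [0, 0, 0, 0, 0],
    [0, 0, 0, 0, 0],
    [0, 0, 0, 0, 0],
  ],
)

```text
time_s: 7.42
eef_pos: [0.5072, -0.0841, 0.0873]
tool_rot: [179.9, -0.0, 57.1]
wrist_force: [-0.1, -0.2, 9.8]
opening: -0.0
finger_force: 5.0
```

Run:
```python
from h import *
for c in("top","side"):
    a=shot(c,c+"3")
    for l in("bar_end","bar_toe","cover","rail","bar","can","disc","packer"): print(c,l,[(W(c,r["xyz"]),round(r["p"],2)) for r in spot_point(c,l)[:3]])
cv2.imwrite("pics/c3.png",cv2.resize(a[120:300,200:420],(733,600))[:,:,::-1])
s=status.get_state();print(s["time_s"],s["eef_pos"],s["wrist_force"])
```

```text
top bar_end []
top bar_toe [(array([0.7338, 0.2745, 0.1128]), 0.68), (array([0.4798, 0.062 , 0.0012]), 0.27)]
top cover [(array([0.6892, 0.2675, 0.1078]), 0.94), (array([0.6888, 0.2698, 0.002 ]), 0.43)]
top rail [(array([ 0.6815,  0.1761, -0.0022]), 0.97), (array([0.8268, 0.0221, 0.0024]), 0.93), (array([ 0.3252,  0.4163, -0.0038]), 0.83)]
top bar [(array([ 0.5158,  0.2312, -0.0027]), 0.71), (array([0.6772, 0.1873, 0.0922]), 0.64)]
top can [(array([ 0.6923, -0.002 ,  0.0022]), 0.85)]
top disc [(array([0.479 , 0.0623, 0.0015]), 0.75)]
top packer [(array([ 0.5149,  0.2308, -0.0033]), 0.61)]
side bar_end [(array([ 0.4977, -0.1015,  0.0672]), 0.77)]
side bar_toe [(array([0.7338, 0.2745, 0.1074]), 0.91)]
side cover [(array([0.6923, 0.2726, 0.1081]), 0.92)]
side rail [(array([ 0.3245,  0.4195, -0.0013]), 0.87), (array([ 0.8329,  0.0242, -0.0026]), 0.71), (array([ 0.6824,  0.1805, -0.0011]), 0.56)]
side bar [(array([0.677 , 0.1896, 0.0927]), 0.8), (array([ 0.6935, -0.0043,  0.0009]), 0.53)]
side can [(array([ 6.94e-01, -6.00e-03, -5.00e-04]), 0.81)]
side disc [(array([ 0.4887,  0.0611, -0.0022]), 0.59)]
side packer []
8.325 [ 0.50716631 -0.08408566  0.08728294] [-1.0036759  -0.70334611  9.73057886]
```

View pics/c3.png

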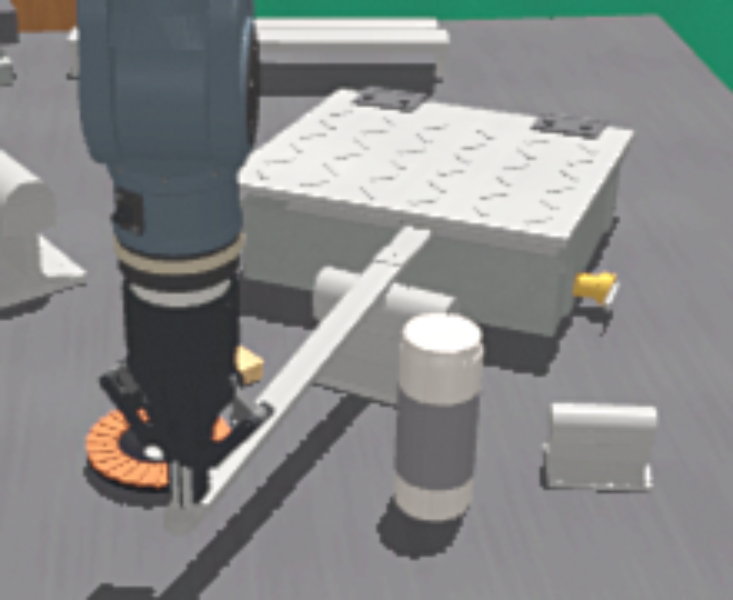

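The cover's edge is at about 108 mm, up about 28 mm. The bar end is held at about 67 mm with a steady 9.8 N, and the rail and bystanders are where they were, so I hand in.

```bash
python3 -c "
from rig import arm; print(arm.finish_job())"
```

```text
the job is handed in; nothing more can be done
None
```

I pressed the bar's free end down and handed in still holding it there at about 10 N: the cover's front edge is up about 28 mm by camera and standing still, the rail shows no movement, and nothing but the bar was touched as far as the pictures and forces show.

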